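# Set the dial of the tipping ball dispenser and let out the small ball

### The job

A small and a large bearing ball got mixed in the tipping dispenser. Turn its dial until the middle-sized hole stands at the outlet of the tray, the one that lets the small ball through and holds the large one back; then press the paddle down to tip the tray, so that the small ball drops into the steel cup below, and let the tray spring back with the large ball still in it.

Things in the scene. Friction and masses are not known exactly. Their poses are not given: they have to be found in the camera images.
- dispenser: Aluminium and dark steel bench dispenser, fixed. Base 215 x 150 mm; origin on the bench under the tray's pivot; x along the tray from its low rear end (-75 mm) to the outlet (x 70, y 0), y left, z up. Pivot along y at z 110. Tray 38 wide, walls up to z 132 at rest. Steel cup fixed under the outlet: centre x 72, y 0, 50 mm wide, rim z 58. Outlet's floor is a dial disc, 114 mm wide, top z 114.
- dial (a joint): Turn of the disc about its upright axis (x 70, y -36 on the dispenser), rad, anticlockwise from above; -1.35 to 1.35, stays where left (0.05 N m friction). It has three round holes 36 mm from the axis. At 0 the middle one (22 mm) is at the outlet, at -1.15 the smallest (9 mm), at +1.15 the largest (34 mm). Starts between -1.25 and -0.8.
- knob_grip (a point): On the dial's axis, in the black bar knob standing on the disc, 10 mm below the knob's top. The bar is 44 mm long, 12 mm wide, from z 132 to z 164. It lies along the dispenser's y axis when the dial is at 0 and turns with the dial; its end with the white line points at the middle hole. Keep fingertips above the tray's walls (z 132).
- paddle_top (a point): Centre of the top of the paddle, a black ribbed plate 44 x 44 mm on the tray's left side: x 90, y 60, z 120 on the dispenser at rest. Pressed with 4 to 8 N it goes down, tipping the tray nose-down up to 25 degrees to a stop (then x 86, z 81). From about 12 degrees the balls roll to the outlet; hold it down 1 to 2 s. Released, the tray springs back.
- small_ball: Steel bearing ball, 12 mm diameter, lying in the tray's low rear end in front of the large one. Origin at its centre.
- large_ball: Steel bearing ball, 28 mm diameter, lying at the very rear of the tray. Origin at its centre.

How it is judged:
By the outcome, as a careful person would: the job done as asked, in the order asked, and still so for the second after the job is handed in, with the robot touching nothing.
It also fails if it takes over 45 s, if anything falls off the work surface, if the arm or the gripper's body presses on something with over 40 N, if the wrist force passes 120 N, or if a joint passes its speed limit or range.

### The arm

A 7-joint arm with a two-finger parallel gripper is mounted at the origin on a cart in front of the work surface, level with it; the furniture and walls round the work are solid. World frame = base frame: x ahead of the robot, y to its left, z up, the work surface at z = 0. Lengths are in m, angles in rad, forces in N, time in s.
With the tool pointing down it reaches from about 0.425 to 0.925 m from the base axis. Payload 6.8 kg.
Tool frame: the origin (TCP) lies midway between the tips of the shut fingers; the grasp point (between the pads) lies 19 mm behind it; z points along the fingers, y is the line along which they close (so a half turn about z gives the same grasp; the last joint's range is limited). The gripper opens to 85 mm and grips with 20 to 120 N. Pads are 22 mm wide; open, the fingers measure 114 mm over their backs; the gripper's body (76 mm by 85 mm) begins 54 mm behind the grasp point. The pads swing forward as they close: fully open they stand 13 mm farther back than shut.
Start: joints at [1.088, 0.477, 0.022, 1.555, -0.011, 1.109, -0.083], TCP at [0.247, -0.628, 0.231] pointing down, gripper open.
Joint ranges: [-2.96, 2.96], [-0.34, 2.1], [-1.41, 1.46], [0.24, 2.44], [-1.37, 4.51], [0.17, 1.92], [-2.96, 2.96]. Speed limits (rad/s): [2.39, 2.39, 3.14, 3.14, 3.14, 3.14, 3.14].

### API

Orientations are given as a rotation vector (axis times angle).
In Python, from bench import r gives the robot as it stands. The module is installed in compiled form; this text tells all that it offers.
- The arm moves only by the tool apply_moves, never from a script. Its argument "rows" is a list of rows, each a list of 6 numbers: the shift along the tool's x, y, z scaled (see below), then the turn, a rotation vector about the tool's x, y, z scaled (see below). A call has 1 to 5 rows; each row is the pose to reach, as a shift and turn from the pose commanded when the call began, along the tool's axes at that moment; what a row does not reach only later rows make up. The controller multiplies each number of a shift by 0.25 m and each number of a turn by 90 degrees. A row lasts 1/8 s, in which the tool goes at most 62.5 mm and 10.7 degrees, less where a joint would pass 70% of its speed; a pose out of reach is approached as far as the arm can. A call with a number of a shift or a turn outside -1 to 1 is refused whole. A call with a gripper value outside its range is refused whole. "claw" is the opening, from 0 (shut) to 1 (fully open), set as the call begins (left out, the last holds). The fingers move at their own pace and stop on an object; "newtons" is the grip in N (left out, the last holds). Time passes only in rows, so rows that repeat a pose let the fingers close. It gives the time, the measured TCP pose, the force, the opening and the grip force at its end, in the units of the state.
- r.get_obs(): the state, without advancing time (a new reading comes with each control period).
- r.grab_frame(name): name is "scene" or "top" or "wrist"; returns a dict with "pixels" (420x560x3 uint8, red, green, blue), "intrinsics" (3x3 intrinsics, pixels), "eye" and "attitude" of the camera in the world. Camera axes: x right, y up, looking along -z (the intrinsics and any distortion apply to the point x, -y, -z); pixel columns grow to the right and rows downward; lengths in m; the calibration is good to about 2 mm. A picture is of the moment at which its call begins. There is no depth.
- r.hand_in(): hands the job in; it is judged then, once.
Trained networks look in a picture, given as the dict that the camera call returned (one of the last four; its "shot" number tells which), for a name from the list of things; names that differ only in an ending like _2 or _b are one class to them, and where a whole thing is asked for, a point or a joint stands for the part that bears it (a point fixed in the world has none). Each returns a list of dicts, best first, with "conf" (0 to 1); they miss things now and then, are a little off and sometimes report something else, mostly with a low value. They report only what shows in the picture. A call takes as long as a camera call.
- r.search_frame(picture, thing): "rect" ([left, top, width, height] in pixels, round what is visible of it).
- r.outline_of(picture, thing): "pixels" (420x560 bool, what is visible of it) and "rect" ([left, top, width, height] in pixels, round what is visible of it).
- r.landmark_of(picture, thing): "point" ([column, row] in pixels: a listed point, or the origin of a listed thing).
The state is a dict: "clock": time; "joints": joint angles; "qvel": joint speeds; "tau": joint torques, N m; "tcp_pos": TCP position; "orientation": TCP orientation; "contact_force": force on the tool from outside, world axes, zero at the start; "moment": the same for the moment, N m; "grip_width": finger opening in m; "gripper_force": force on a finger pad.
Only numpy, scipy, OpenCV 4.12 (cv2) and the standard library are available. Lean on these libraries where they do the work, as an engineer would, in place of code of your own. Each camera call takes 0.05 s, during which the arm holds its last target. There are 200 camera calls.

## Working session

There is one attempt and no reset: what is moved stays moved. The work goes in short steps, Python scripts to look and compute and a tool call to move; the robot and the scene stay as the last step left them, time stands still between calls to the robot, and variables do not carry over. Pictures are saved under pics/ and viewed, at most 10 in all, crops included, and the job is handed in when it is done.

Besides the shell and the picture viewer there is one more tool, called by a JSON object that holds its "method" and its "body". apply_moves: Moves the arm, as the interface text tells. Its arguments: {"type":"object","properties":{"rows":{"type":"array","items":{"type":"array","items":{"type":"number"}}},"claw":{"type":"number"},"newtons":{"type":"number"}},"required":["rows"]}

```bash
mkdir -p pics; cat > h.py <<'E'
import numpy as np, cv2
from scipy.spatial.transform import Rotation as R
from bench import r
def shot(n,save=None):
    p=r.grab_frame(n)
    if save: cv2.imwrite('pics/'+save,p['pixels'][:,:,::-1])
    return p
def att(p):
    a=np.array(p['attitude'],float)
    return a if a.shape==(3,3) else R.from_rotvec(a).as_matrix() if a.size==3 else R.from_quat(a).as_matrix()
def ray(p,uv):
    d=np.linalg.inv(p['intrinsics'])@np.array([uv[0],uv[1],1.])
    d=att(p)@(d*[1,-1,-1]); return np.array(p['eye']),d/np.linalg.norm(d)
def atz(p,uv,z):
    e,d=ray(p,uv); return e+d*(z-e[2])/d[2]
def proj(p,X):
    c=att(p).T@(np.array(X)-p['eye']); c=c*[1,-1,-1]; k=p['intrinsics']@c; return k[:2]/k[2]
E
python3 - <<'E'
from h import *
ks=None
for n in ['top','scene']:
    p=shot(n,n+'0.png'); 
    if n=='top': print({k:(v if k!='pixels' else 0) for k,v in p.items()})
    for t,z in [('knob_grip',.154),('paddle_top',.12),('dispenser',0),('small_ball',.116),('large_ball',.124)]:
        for d in r.landmark_of(p,t)[:2]: print(n,t,d['conf'],d['point'],atz(p,d['point'],z).round(4))
o=r.get_obs();print(o)
E
```

```text
{'pixels': 0, 'intrinsics': array([[509.42307691,   0.        , 277.58619519],
       [  0.        , 509.42307691, 200.78463532],
       [  0.        ,   0.        ,   1.        ]]), 'eye': array([0.41215499, 0.06342224, 0.95285309]), 'attitude': array([ 0.11708834, -0.12913161, -1.57436874]), 'shot': 1}
top knob_grip 0.87 [322.0, 175.8] [ 0.5783 -0.0146  0.154 ]
top paddle_top 0.62 [261.8, 182.3] [0.575  0.0826 0.12  ]
top dispenser 0.95 [308.4, 229.0] [ 0.5086 -0.0019  0.    ]
top small_ball 0.61 [319.9, 245.3] [ 0.4699 -0.0124  0.116 ]
top large_ball 0.54 [328.6, 258.9] [ 0.4472 -0.0253  0.124 ]
top large_ball 0.48 [320.4, 249.8] [ 0.462  -0.0123  0.124 ]
scene knob_grip 0.71 [312.5, 211.0] [ 0.5794 -0.0211  0.154 ]
scene paddle_top 0.72 [279.5, 208.1] [0.5699 0.0924 0.12  ]
scene dispenser 0.76 [276.2, 281.8] [ 0.5012 -0.0019 -0.    ]
scene dispenser 0.58 [258.8, 247.8] [0.539  0.1446 0.    ]
scene large_ball 0.43 [252.9, 243.4] [ 0.4398 -0.0242  0.124 ]
{'clock': 0.6, 'joints': array([ 1.08790088,  0.47697545,  0.02242779,  1.55541933, -0.0114626 ,
        1.10923989, -0.08304942]), 'qvel': array([-0.00147382, -0.0012691 , -0.00058346,  0.00213467, -0.00016211,
       -0.00047576,  0.00122556]), 'tau': array([-1.36552651e-03, -5.96007550e+01,  1.60494145e+00, -2.81419086e+01,
        1.23878190e-02,  1.92354528e-03,  1.35032951e-05]), 'tcp_pos': array([ 0.24709676, -0.6281776 ,  0.23131676]), 'orientation': array([ 3.08649385e+00,  5.85303105e-01, -1.23083618e-05]), 'contact_force': array([-0.11315759,  0.48979283,  0.02865593]), 'moment': array([0.00085488, 0.03049289, 0.0423066 ]), 'gripper_force': 0.0, 'grip_width': 0.08547503798673309}
```

View pictures.

```bash
python3 - <<'E'
import cv2
a=cv2.imread('pics/top0.png');b=a[110:290,210:410];cv2.imwrite('pics/t1.png',cv2.resize(b,(660,594),interpolation=cv2.INTER_CUBIC))
E
```

```text
(no output)
```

View pics/scene0.png

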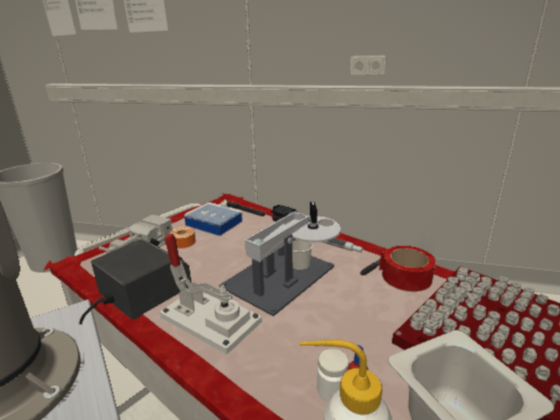

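View pics/t1.png

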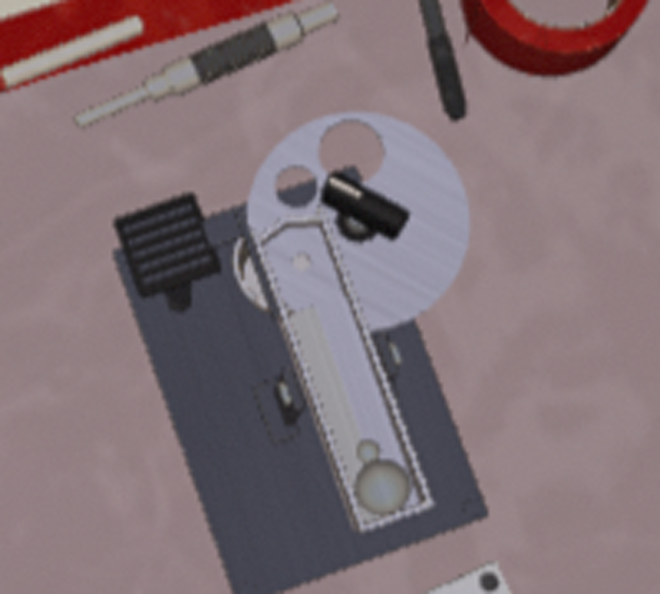

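```bash
python3 - <<'E'
from h import *
p=shot('top')
c=lambda u,v:(210+u/3.3,110+v/3.3)
for i,m in enumerate(['disc']):
    for d in r.outline_of(p,'dial')[:1]: print('dial',d['conf'],d['rect'])
for d in r.outline_of(p,'paddle_top')[:1]: print('pad',d['conf'],d['rect'])
D=atz(p,c(358.5,221.5),.114);P=atz(p,c(168,243),.12);H=atz(p,c(296,185),.114);H3=atz(p,c(351,151),.114);H1=atz(p,c(302,261),.114)
K1=atz(p,c(328,185),.164);K2=atz(p,c(404,223),.164)
B=np.array([[.07,-.036],[.09,.06]])
v=(P-D)[:2];w=B[1]-B[0]
y=np.arctan2(v[1],v[0])-np.arctan2(w[1],w[0])
print('D',D,'P',P,'H',H,np.linalg.norm(v),np.linalg.norm(w),'yaw',y)
Rz=np.array([[np.cos(y),-np.sin(y)],[np.sin(y),np.cos(y)]])
O=(D[:2]+P[:2])/2-Rz@B.mean(0);print('O',O, 'Dm',O+Rz@B[0],'Pm',O+Rz@B[1])
for q,n in((H,'mid'),(H3,'big'),(H1,'small')):
    e=Rz.T@(q-D)[:2]; print(n,np.linalg.norm(e),np.arctan2(e[1],e[0])-np.pi/2)
print('knob',(K1+K2)/2,np.linalg.norm(K1-K2)); e=Rz.T@(K1-K2)[:2]; print(np.arctan2(e[1],e[0])-np.pi/2)
# check projections
for X in([-.075,0,.132],[.07,0,.132],[-.12,.075,0],[-.12,-.075,0]):
    q=proj(p,[*(O+Rz@X[:2]),X[2]]); print(X,(q-[210,110])*3.3)
o=r.get_obs();print(R.from_rotvec(o['orientation']).as_matrix().round(4))
E
```

```text
dial 0.9 [281.2, 144.1, 73.7, 67.4]
pad 0.74 [246.4, 144.0, 102.6, 125.5]
D [ 0.58440982 -0.01281805  0.114     ] P [0.57272021 0.08404602 0.12      ] H [0.60362251 0.01874401 0.114     ] 0.09756686993512559 0.0980612053770501 yaw 0.32549515151199593
O [ 0.50660295 -0.00133816] Dm [ 0.58443943 -0.01306343] Pm [0.5726906  0.08429141]
mid 0.036949841750981115 -0.872307188579182
big 0.03700868367933103 -1.8123991580239305
small 0.03544339857706103 0.2827281486830995
knob [ 0.582696   -0.01201711  0.164     ] 0.0407114246009915
-0.8066766486886753
[-0.075, 0, 0.132] [393.69363388 514.8715159 ]
[0.07, 0, 0.132] [294.07098653 237.24173648]
[-0.12, 0.075, 0] [269.18404879 643.39077148]
[-0.12, -0.075, 0] [521.37136049 554.17185669]
[[ 9.306e-01  3.660e-01  1.000e-04]
 [ 3.660e-01 -9.306e-01  0.000e+00]
 [ 1.000e-04  0.000e+00 -1.000e+00]]
```

{"method": "apply_moves", "body": {"rows": [[0,0,-0.4,0,0,0],[0.2,-0.2,-0.4,0,0,0],[0.4,-0.34,-0.4,0,0,0],[0.6,-0.5,-0.4,0,0,0],[0.72,-0.6,-0.4,0,0,0]], "claw": 0.6}}

```text
clock: 1.38
tcp_pos: [0.361, -0.4205, 0.3318]
orientation: [3.086, 0.587, 0.001]
contact_force: [0.4, -0.8, -0.6]
grip_width: 0.0512
gripper_force: 0.0
```

{"method": "apply_moves", "body": {"rows": [[0.2,-0.16,0,0,0,-0.1],[0.4,-0.34,0,0,0,-0.2],[0.6,-0.5,0,0,0,-0.3],[0.72,-0.6,0,0,0,-0.4],[0.72,-0.6,0,0,0,-0.41]]}}

```text
clock: 2.0
tcp_pos: [0.4743, -0.2129, 0.3317]
orientation: [-2.735, -1.545, -0.003]
contact_force: [-0.6, -0.5, 0.3]
grip_width: 0.051
gripper_force: 0.0
```

```bash
cat >> h.py <<'E'
def go(T,ang=None):
    """shift/turn in move units to TCP T, tool y at angle ang (deg, world), tool down"""
    o=r.get_obs(); M=R.from_rotvec(o['orientation']).as_matrix()
    print('t',round(o['clock'],2),'tcp',o['tcp_pos'].round(4),'ty',np.degrees(np.arctan2(M[1,1],M[0,1])).round(2),'F',o['contact_force'].round(1),'w',round(o['grip_width'],4))
    s=M.T@(np.array(T)-o['tcp_pos'])/.25
    t=np.zeros(3)
    if ang is not None:
        a=np.radians(ang); y=np.array([np.cos(a),np.sin(a),0]); z=np.array([0,0,-1.])
        t=R.from_matrix(M.T@np.c_[np.cross(y,z),y,z]).as_rotvec()/(np.pi/2)
    print('shift',s.round(3),'turn',t.round(3))
E
python3 - <<'E'
from h import *
go([.5835,-.0125,.30],-31.2)
print(r.get_obs()['joints'].round(2))
E
```

```text
t 2.0 tcp [ 0.4743 -0.2129  0.3317] ty -31.09 F [-0.6 -0.5  0.3] w 0.051
shift [ 0.912 -0.04   0.128] turn [ 0.    -0.001  0.001]
[ 0.58  0.15 -0.31  1.78  0.05  1.22 -0.29]
```

{"method": "apply_moves", "body": {"rows": [[0.25,-0.01,0,0,0,0],[0.5,-0.02,0.05,0,0,0],[0.75,-0.03,0.1,0,0,0],[0.91,-0.04,0.2,0,0,0],[0.91,-0.04,0.25,0,0,0]]}}

```text
clock: 2.62
tcp_pos: [0.5833, -0.0152, 0.2673]
orientation: [-2.738, -1.537, 0.001]
contact_force: [-0.1, -0.1, 0.0]
grip_width: 0.0508
gripper_force: 0.0
```

```bash
python3 - <<'E'
from h import *
p=shot('wrist','w1.png')
for d in r.landmark_of(p,'knob_grip')[:2]: print(d['conf'],d['point'],atz(p,d['point'],.154).round(4))
for X in ([.583,-.0125,.164],): print(proj(p,X))
b=np.array([np.cos(1.026),np.sin(1.026),0])*.022
for s in(1,-1): print(proj(p,np.array([.583,-.0125,.164])+s*b))
go([.583,-.0125,.137],-31.2)
E
```

```text
0.59 [280.6, 204.6] [ 0.5837 -0.0116  0.154 ]
[280.45350862 209.70168413]
[280.34609471 182.03599858]
[280.5554331  235.95350046]
t 2.73 tcp [ 0.582  -0.0198  0.267 ] ty -31.7 F [-0.6 -0.6  0.7] w 0.051
shift [ 0.028 -0.011  0.52 ] turn [-0.002  0.002 -0.006]
```

View pics/w1.png

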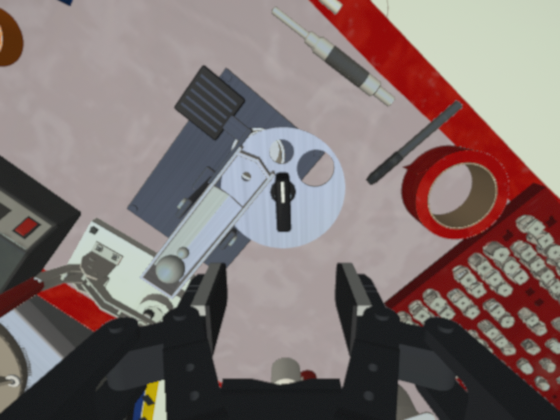

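```bash
python3 - <<'E'
from h import *
go([.583,-.0125,.137],-31.2)
p=shot('wrist')
go([.583,-.0125,.137],-31.2)
print(atz(p,(283,202.5),.164),p['eye'])
for d in r.landmark_of(p,'knob_grip')[:2]: print(d['conf'],d['point'],atz(p,d['point'],.154).round(4))
cv2.imwrite('pics/w2.png',cv2.resize(p['pixels'][110:270,200:380,::-1],(720,640))[:600])
go([.583,-.0125,.137],-31.2)
E
```

```text
t 2.73 tcp [ 0.582  -0.0198  0.267 ] ty -31.7 F [-0.6 -0.6  0.7] w 0.051
shift [ 0.028 -0.011  0.52 ] turn [-0.002  0.002 -0.006]
t 2.77 tcp [ 0.5825 -0.0205  0.2682] ty -31.79 F [ 0.1 -0.8 -0.8] w 0.0513
shift [ 0.029 -0.015  0.525] turn [-0.001  0.001 -0.007]
[ 0.58622601 -0.01337253  0.164     ] [0.62354349 0.04900618 0.40946323]
0.66 [279.4, 200.8] [ 0.583  -0.0132  0.154 ]
t 2.83 tcp [ 0.5829 -0.0207  0.2691] ty -31.82 F [-0.3 -0.8  0.7] w 0.0511
shift [ 0.029 -0.017  0.528] turn [ 0.     0.001 -0.007]
```

View pics/w2.png

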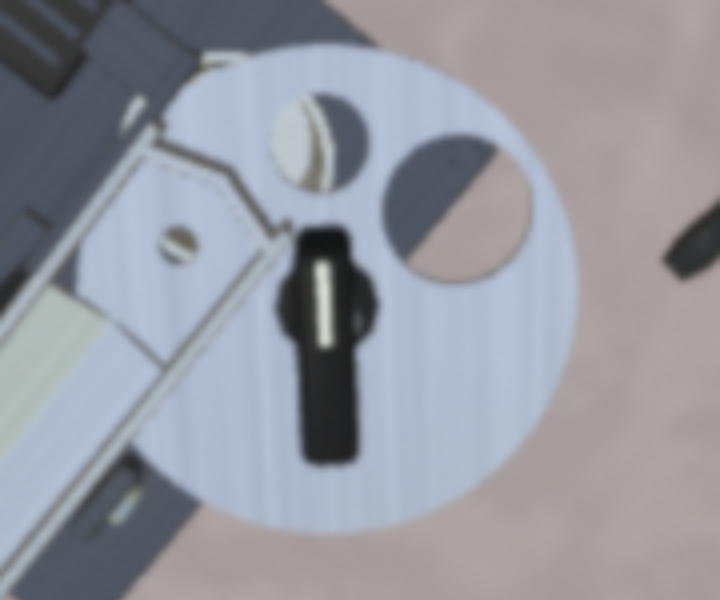

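{"method": "apply_moves", "body": {"rows": [[0,0,0,0,0,0],[0,0,0,0,0,0]]}}

```text
clock: 3.08
tcp_pos: [0.5833, -0.0192, 0.2697]
orientation: [2.743, 1.529, 0.002]
contact_force: [-0.3, -0.2, 1.1]
grip_width: 0.0515
gripper_force: 0.0
```

```bash
python3 - <<'E'
from h import *
p=shot('wrist')
go([.584,-.0125,.137],-31.2)
cv2.imwrite('pics/w3.png',p['pixels'][:,:,::-1])
for d in r.landmark_of(p,'knob_grip')[:2]: print(d['conf'],d['point'],atz(p,d['point'],.154).round(4))
# disc: blue-ish bright mask
h=cv2.cvtColor(p['pixels'],cv2.COLOR_RGB2HSV)
m=((p['pixels'].max(2)<45)).astype(np.uint8)
n,l,s,c=cv2.connectedComponentsWithStats(m)
i=[k for k in range(1,n) if 250<c[k][0]<310 and 160<c[k][1]<240 and s[k][4]>100]
for k in i: print(s[k],c[k])
print(p['eye'])
for uv in((281.8,200),): print(atz(p,uv,.164))
print(atz(p,(283.2,182),.114))
go([.584,-.0125,.137],-31.2)
E
```

```text
t 3.12 tcp [ 0.5832 -0.019   0.2695] ty -31.7 F [0.4 0.1 0.3] w 0.0511
shift [ 0.023 -0.012  0.53 ] turn [ 0.001 -0.    -0.006]
0.83 [277.7, 197.6] [ 0.5847 -0.0102  0.154 ]
[270 169  21  57 574] [280.07491289 197.97909408]
[0.6241194  0.04948882 0.41238384]
[ 0.58787406 -0.01121059  0.164     ]
[ 0.59070882 -0.00947136  0.114     ]
t 3.17 tcp [ 0.5832 -0.0187  0.2694] ty -31.68 F [ 0.4  0.7 -0.3] w 0.0514
shift [ 0.023 -0.011  0.529] turn [ 0.001 -0.    -0.005]
```

{"method": "apply_moves", "body": {"rows": [[0.02,-0.01,0.1,0,0,0],[0.02,-0.01,0.25,0,0,0.005],[0.02,-0.01,0.4,0,0,0.005],[0.02,-0.01,0.46,0,0,0.005],[0.02,-0.01,0.46,0,0,0.005]]}}

```text
clock: 3.8
tcp_pos: [0.5833, -0.0127, 0.1535]
orientation: [-2.748, -1.521, 0.002]
contact_force: [0.2, 0.4, 0.6]
grip_width: 0.0507
gripper_force: 0.0
```

```bash
python3 - <<'E'
from h import *
p=shot('wrist','w4.png')
for d in r.landmark_of(p,'knob_grip')[:2]: print(d['conf'],d['point'],atz(p,d['point'],.154).round(4))
go([.585,-.0115,.138],-31.2)
p=shot('top','t4.png')
for d in r.landmark_of(p,'knob_grip')[:2]: print(d['conf'],d['point'],atz(p,d['point'],.154).round(4))
go([.585,-.0115,.138],-31.2)
E
```

```text
0.59 [283.7, 276.9] [ 0.584 -0.012  0.154]
t 3.9 tcp [ 0.5846 -0.0125  0.1552] ty -32.08 F [ 0.7  0.2 -0.2] w 0.051
shift [ 0.004 -0.001  0.069] turn [ 0.001 -0.001 -0.01 ]
0.75 [319.3, 172.4] [ 0.5839 -0.0104  0.154 ]
t 4.0 tcp [ 0.5847 -0.0126  0.1554] ty -32.08 F [ 0.3 -0.1 -0.1] w 0.0514
shift [ 0.004 -0.002  0.07 ] turn [ 0.002 -0.001 -0.01 ]
```

View pics/w4.png

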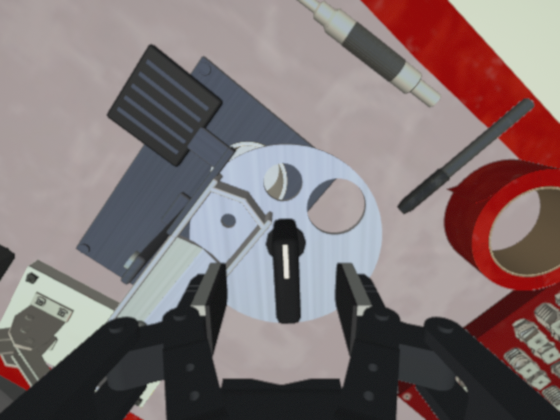

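{"method": "apply_moves", "body": {"rows": [[0.004,0.004,0.065,0,0,-0.005],[0.004,0.004,0.065,0,0,-0.005],[0.004,0.004,0.065,0,0,-0.005]]}}

```text
clock: 4.38
tcp_pos: [0.5848, -0.0123, 0.1373]
orientation: [-2.742, -1.532, 0.001]
contact_force: [0.2, -0.1, 1.0]
grip_width: 0.0512
gripper_force: 0.0
```

{"method": "apply_moves", "body": {"rows": [[0,0,0,0,0,0],[0,0,0,0,0,0],[0,0,0,0,0,0],[0,0,0,0,0,0],[0,0,0,0,0,0]], "claw": 0, "newtons": 30}}

```text
clock: 5.0
tcp_pos: [0.586, -0.0131, 0.138]
orientation: [2.742, 1.53, 0.003]
contact_force: [4.8, -3.5, -1.0]
grip_width: 0.0115
gripper_force: 36.0
```

```bash
python3 - <<'E'
from h import *
go([.585,-.0115,.139],-31.2+49.8)
E
```

```text
t 5.0 tcp [ 0.586  -0.0131  0.138 ] ty -31.67 F [ 4.8 -3.5 -1. ] w 0.0115
shift [ 0.003 -0.007 -0.004] turn [ 0.002  0.    -0.559]
```

{"method": "apply_moves", "body": {"rows": [[0,0.004,0,0,0,-0.08],[0,0.004,0,0,0,-0.17],[0,0.003,0,0,0,-0.26],[0,0.002,0,0,0,-0.35],[0,0.002,0,0,0,-0.4]]}}

```text
clock: 5.62
tcp_pos: [0.5863, -0.0133, 0.138]
orientation: [2.131, 2.306, 0.001]
contact_force: [4.7, -2.1, -0.6]
grip_width: 0.0114
gripper_force: 36.0
```

{"method": "apply_moves", "body": {"rows": [[0,0,0,0,0,-0.07],[0,0,0,0,0,-0.12],[0,0,0,0,0,-0.15],[0,0,0,0,0,-0.15]]}}

```text
clock: 6.12
tcp_pos: [0.5864, -0.0132, 0.138]
orientation: [1.849, 2.537, 0.001]
contact_force: [4.1, -2.9, 0.9]
grip_width: 0.0115
gripper_force: 36.1
```

```bash
python3 - <<'E'
from h import *
p=shot('wrist','w5.png')
go([.585,-.0125,.139],18.6)
E
```

```text
t 6.17 tcp [ 0.5864 -0.0132  0.138 ] ty 17.8 F [ 4.3 -3.6 -0.2] w 0.0117
shift [ 0.004 -0.004 -0.004] turn [ 0.001  0.001 -0.009]
```

View pics/w5.png

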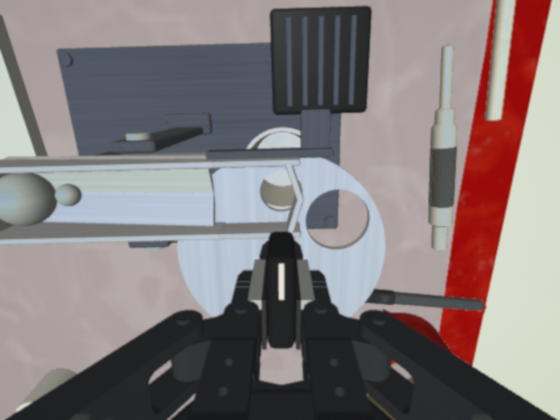

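{"method": "apply_moves", "body": {"rows": [[0,0.002,0,0,0,-0.01],[0,0.002,0,0,0,-0.01]]}}

```text
clock: 6.42
tcp_pos: [0.5864, -0.0132, 0.1379]
orientation: [1.83, 2.552, -0.0]
contact_force: [4.1, -3.9, 3.3]
grip_width: 0.0112
gripper_force: 36.3
```

{"method": "apply_moves", "body": {"rows": [[0,0,0,0,0,0],[0,0,0,0,0,0],[0,0,-0.1,0,0,0],[0,0,-0.3,0,0,0],[0,0,-0.4,0,0,0]], "claw": 0.5}}

```text
clock: 7.05
tcp_pos: [0.5862, -0.0114, 0.2398]
orientation: [1.828, 2.554, 0.002]
contact_force: [1.1, -0.3, -0.7]
grip_width: 0.0425
gripper_force: 0.0
```

```bash
python3 - <<'E'
from h import *
p=shot('wrist','w6.png')
go([.573,.0845,.2],18.6)
for d in r.landmark_of(p,'paddle_top')[:2]: print(d['conf'],d['point'],atz(p,d['point'],.12).round(4))
p=shot('top')
for d in r.landmark_of(p,'paddle_top')[:2]: print(d['conf'],d['point'],atz(p,d['point'],.12).round(4))
print(r.get_obs()['joints'].round(2))
E
```

```text
t 7.1 tcp [ 0.5875 -0.0111  0.2425] ty 18.82 F [1.7 0.2 2.8] w 0.0423
shift [0.381 0.068 0.17 ] turn [0.003 0.001 0.002]
0.81 [306.9, 82.4] [0.5737 0.0859 0.12  ]
0.76 [261.3, 182.1] [0.5753 0.0834 0.12  ]
0.31 [310.5, 229.3] [0.4959 0.0029 0.12  ]
[ 0.42  0.4  -0.65  1.73  0.27  1.1   0.01]
```

View pics/w6.png

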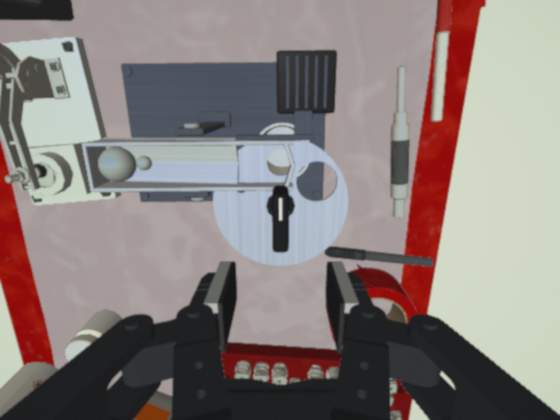

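{"method": "apply_moves", "body": {"rows": [[0.2,0.03,0,0,0,0],[0.38,0.066,0,0,0,0],[0.385,0.066,0.15,0,0,0],[0.385,0.066,0.36,0,0,0],[0.385,0.066,0.36,0,0,0]], "claw": 0}}

```text
clock: 7.88
tcp_pos: [0.5663, 0.083, 0.1427]
orientation: [-1.824, -2.548, 0.012]
contact_force: [-0.5, -1.1, -0.1]
grip_width: 0.0002
gripper_force: 0.0
```

```bash
python3 - <<'E'
from h import *
p=shot('wrist','w7.png')
go([.5735,.085,.085],18.6)
for d in r.landmark_of(p,'paddle_top')[:2]: print(d['conf'],d['point'],atz(p,d['point'],.12).round(4))
E
```

```text
t 7.92 tcp [0.5685 0.0837 0.1455] ty 18.81 F [0.7 0.8 0.7] w 0.0003
shift [-0.002  0.022  0.242] turn [-0.004 -0.001  0.002]
0.7 [293.3, 259.1] [0.5727 0.0849 0.12  ]
```

View pics/w7.png

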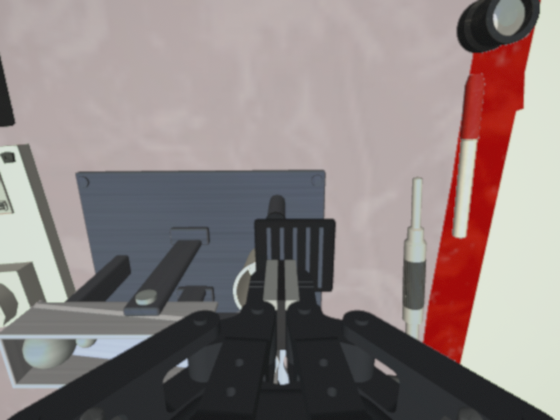

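{"method": "apply_moves", "body": {"rows": [[0,0.018,0.07,0,0,0],[0,0.018,0.12,0,0,0],[0,0.018,0.17,0,0,0],[0,0.018,0.21,0,0,0],[0,0.018,0.24,0,0,0]]}}

```text
clock: 8.6
tcp_pos: [0.5742, 0.085, 0.0869]
orientation: [-1.829, -2.553, 0.002]
contact_force: [-1.0, -1.1, 5.4]
grip_width: 0.0
gripper_force: 2.4
```

{"method": "apply_moves", "body": {"rows": [[0,0,0.01,0,0,0],[0,0,0.015,0,0,0]]}}

```text
clock: 8.85
tcp_pos: [0.5744, 0.0853, 0.0836]
orientation: [-1.829, -2.554, 0.001]
contact_force: [-0.8, -0.7, 4.3]
grip_width: -0.0002
gripper_force: 1.9
```

{"method": "apply_moves", "body": {"rows": [[0,0,0.008,0,0,0],[0,0,0.012,0,0,0],[0,0,0.012,0,0,0]]}}

```text
clock: 9.22
tcp_pos: [0.5748, 0.0855, 0.081]
orientation: [1.829, 2.554, 0.0]
contact_force: [-0.8, 0.6, 3.9]
grip_width: -0.0002
gripper_force: 1.8
```

{"method": "apply_moves", "body": {"rows": [[0,0,0.005,0,0,0],[0,0,0.005,0,0,0],[0,0,0.005,0,0,0],[0,0,0.005,0,0,0],[0,0,0.005,0,0,0]]}}

```text
clock: 9.85
tcp_pos: [0.5753, 0.0857, 0.0803]
orientation: [1.829, 2.553, 0.001]
contact_force: [-1.8, -1.5, 9.2]
grip_width: -0.0003
gripper_force: 3.6
```

```bash
python3 - <<'E'
from h import *
p=shot('scene','s8.png')
q=shot('top','t8.png')
go([.5735,.085,.085],18.6)
for n,s in(('scene',p),('top',q)):
  for t in('small_ball','large_ball'):
    for d in r.search_frame(s,t)[:2]: print(n,t,d['conf'],d['rect'])
cv2.imwrite('pics/c8.png',np.hstack([cv2.resize(p['pixels'][180:310,220:360,::-1],(400,371)),cv2.resize(q['pixels'][110:290,230:410,::-1],(371,371))]))
E
```

```text
t 9.95 tcp [0.5753 0.0857 0.0803] ty 18.78 F [-2.  -0.9  9.8] w 0.0
shift [-0.    -0.008 -0.019] turn [0.001 0.    0.002]
scene large_ball 0.59 [291.9, 225.0, 9.3, 7.2]
```

View pics/c8.png

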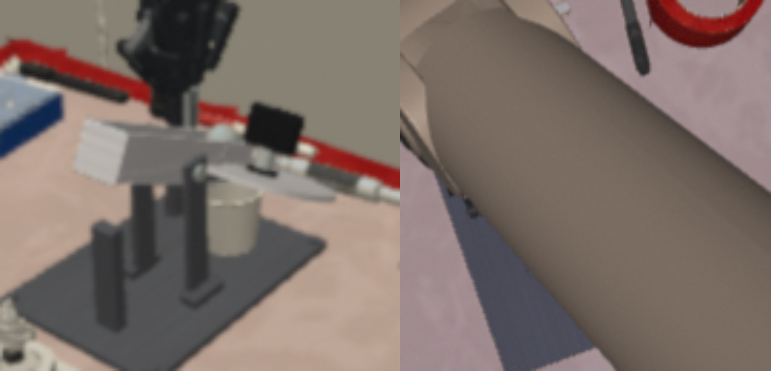

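{"method": "apply_moves", "body": {"rows": [[0,0,-0.003,0,0,0],[0,0,-0.003,0,0,0],[0,0,-0.003,0,0,0],[0,0,-0.003,0,0,0],[0,0,-0.003,0,0,0]]}}

```text
clock: 10.78
tcp_pos: [0.5752, 0.0857, 0.0806]
orientation: [1.829, 2.554, 0.001]
contact_force: [0.8, -0.6, 6.3]
grip_width: 0.0004
gripper_force: 2.5
```

{"method": "apply_moves", "body": {"rows": [[0,0,-0.04,0,0,0],[0,0,-0.08,0,0,0],[0,0,-0.12,0,0,0],[0,0,-0.16,0,0,0],[0,0,-0.2,0,0,0]]}}

```text
clock: 11.4
tcp_pos: [0.5737, 0.0849, 0.1304]
orientation: [-1.829, -2.553, 0.003]
contact_force: [0.2, -0.3, -1.0]
grip_width: -0.0001
gripper_force: 0.0
```

{"method": "apply_moves", "body": {"rows": [[0,0,-0.2,0,0,0],[0,0,-0.4,0,0,0],[0.2,0,-0.6,0,0,0],[0.4,0,-0.8,0,0,0],[0.6,0,-0.8,0,0,0]]}}

```text
clock: 12.02
tcp_pos: [0.527, 0.2275, 0.3333]
orientation: [1.832, 2.549, 0.003]
contact_force: [0.9, 1.1, -1.1]
grip_width: -0.0001
gripper_force: 0.0
```

```bash
python3 - <<'E'
from h import *
q=shot('wrist','w9.png')
p=shot('top','t9.png')
go([.5735,.085,.085],18.6)
for n,s in(('wrist',q),('top',p)):
  for t in('small_ball','large_ball'):
    for d in r.search_frame(s,t)[:2]: print(n,t,d['conf'],d['rect'])
  u=proj(s,[.5724,.0221,.058]);print(n,'cup',u)
cv2.imwrite('pics/c9.png',np.hstack([cv2.resize(q['pixels'][:,:,::-1],(440,330)),cv2.resize(p['pixels'][110:290,210:410,::-1],(360,330),interpolation=cv2.INTER_CUBIC)]))
E
```

```text
t 12.12 tcp [0.5224 0.2354 0.3329] ty 19.43 F [-1.  -0.   0.4] w 0.0001
shift [-0.639 -0.01   0.989] turn [ 0.002 -0.002  0.009]
wrist cup [265.05786162 311.51968951]
top small_ball 0.66 [246.6, 142.3, 103.3, 129.9]
top large_ball 0.69 [294.2, 178.8, 10.6, 16.7]
top cup [296.50258382 190.17259042]
```

View pics/c9.png

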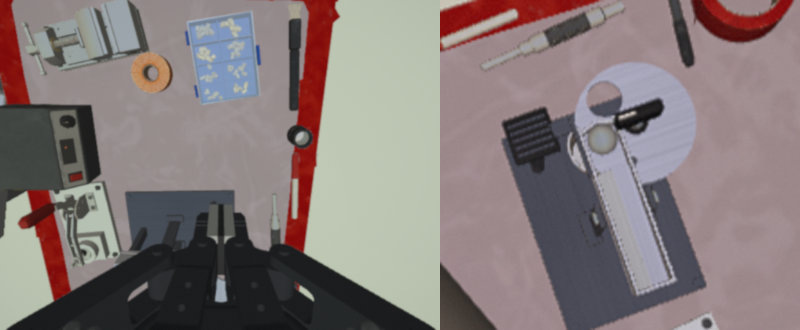

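{"method": "apply_moves", "body": {"rows": [[-0.2,0,0,0,0,0],[-0.4,0,0,0,0,0],[-0.4,0,0,0,0,0],[-0.4,0,0,0,0,0]]}}

```text
clock: 12.82
tcp_pos: [0.5586, 0.1314, 0.3297]
orientation: [-1.832, -2.551, 0.001]
contact_force: [-0.2, 0.6, 0.8]
grip_width: 0.0001
gripper_force: 0.0
```

```bash
python3 - <<'E'
from h import *
for n in('wrist','scene'):
  s=shot(n,n+'10.png'); print(n,s['eye'])
  for t in('small_ball','large_ball','dispenser'):
    for d in r.search_frame(s,t)[:3]: print(n,t,d['conf'],d['rect'])
  print('cup c',proj(s,[.5724,.0221,.058]),'floor',proj(s,[.5724,.0221,.016]),'rim left',proj(s,[.5644,.0458,.058]),'large',proj(s,[.573,.0215,.122]))
E
```

```text
wrist [0.53317489 0.20771371 0.47235402]
wrist large_ball 0.67 [245.9, 264.8, 20.0, 18.1]
wrist dispenser 0.88 [135.3, 178.2, 167.5, 142.5]
cup c [265.15355622 249.79728348] floor [266.47304308 238.01735676] rim left [264.87056817 232.71391606] large [262.95461773 272.95014514]
scene [ 0.15807605 -0.59281375  0.48313831]
scene small_ball 0.41 [286.2, 204.2, 54.4, 38.8]
scene small_ball 0.23 [292.9, 210.7, 11.7, 10.2]
scene large_ball 0.63 [291.8, 210.5, 13.9, 11.4]
scene dispenser 0.57 [220.8, 205.9, 121.7, 110.3]
cup c [297.62997024 244.34635686] floor [297.6118991  260.57746912] rim left [288.76977739 240.92007249] large [298.04926579 218.30837942]
```

```bash
python3 - <<'E'
import cv2
g=cv2.cvtColor(cv2.imread('pics/wrist10.png'),cv2.COLOR_BGR2GRAY)
for v in range(224,290,2): print(v,*['%3d'%x for x in g[v,242:296:2]])
E
```

```text
224  79  78  78  78  77  77  78  78  79  77  39  32  41  68  38  41  67  38  37  65  41  34  64  45  33  63  50
226  78  78  78  78  78  78  78  78  87  91  44  32  40  67  39  39  66  40  37  65  42  34  64  45  33  64  50
228  77  77  77  76  77  77  77  83  96  94  45  32  41  68  38  38  65  41  37  65  42  35  64  45  33  64  50
230  78  77  78  78  77  78  79  90  98  98  46  32  41  67  37  38  65  42  36  66  45  34  64  45  33  63  51
232  77  77  77  77  77  77  84 100 124 149  66  31  40  67  38  38  65  39  35  64  46  35  64  45  33  64  50
234  75  76  76  75  76  79 116 152 151 143  74  33  38  66  42  37  65  41  34  64  46  35  64  45  33  63  50
236  78  78  77  77  78 119 164 152 142 117  53  31  38  65  42  38  65  41  35  63  45  34  63  45  32  63  50
238  77  77  77  77 110 156 139 151 150 131  58  31  35  62  40  37  63  43  42  64  58  44  60  44  32  60  47
240  78  77  77  89 155 116  96 144 149 134  97  56  55  59  54  50  56  54  59  63  68  60  57  42  40  43  41
242  78  77  78 131 155  85  83 144 165 164 166 155 155 156 156 145  84  78  77  78  78  98 
[... 1895 characters left out ...]
  26  50  90  92  91  91  92
278 175 173 162 133  88  31  29  30  31  31  31  47  90  92  92  92  92  86  39  26  27  46  89  92  92  93  92
280 173 172 167 131  69  36  37  35  37  36  36  54  90  92  92  92  92  86  36  26  26  46  89  91  92  92  92
282 139 139 138 121  59  43  43  44  44  43  42  62  90  92  91  91  92  86  36  26  27  47  89  92  92  92  91
284  99  99  99  84  37  31  30  30  29  31  31  64  91  91  92  91  92  86  38  26  27  46  89  92  91  92  92
286  99  99 100  80  50  48  48  47  47  48  44  73  91  92  92  91  91  86  38  26  25  46  89  92  92  92  91
288 113 113 112  75  36  34  33  35  34  33  33  76  92  92  91  91  92  84  37  25  25  45  88  92  92  92  92
```

{"method": "apply_moves", "body": {"rows": [[0.2,-0.2,0,0,0,0],[0.4,-0.4,0.1,0,0,0],[0.4,-0.45,0.2,0,0,0],[0.4,-0.45,0.2,0,0,0]]}}

```text
clock: 13.72
tcp_pos: [0.4168, 0.1909, 0.2786]
orientation: [-1.825, -2.557, 0.007]
contact_force: [0.9, -0.2, 0.9]
grip_width: -0.0003
gripper_force: 0.0
```

```bash
python3 - <<'E'
from h import *
s=shot('wrist','w11.png'); print(s['eye'])
for t in('small_ball','large_ball'):
    for d in r.search_frame(s,t)[:3]: print(t,d['conf'],d['rect'])
c=proj(s,[.5724,.0221,.016]);print('floor',c,'rim',proj(s,[.5724,.0221,.058]),proj(s,[.5644,.0458,.058]))
g=cv2.cvtColor(s['pixels'],cv2.COLOR_RGB2GRAY);u,v=c.astype(int)
for y in range(v-24,min(v+36,420),2): print(y,*['%3d'%x for x in g[y,u-30:u+32:2]])
E
```

```text
[0.39107259 0.26752028 0.42111883]
small_ball 0.38 [275.6, 311.7, 133.2, 71.0]
floor [346.00313626 317.37072692] rim [351.85667153 336.97122649] [353.24665586 320.7971588 ]
293  80  82  82  83  82  82  83  82  82  82  83  83  84  82  83  83  83  83  83  76  50  51  46  42  40  53  81  83  84  84  84
295  74  80  80  81  80  79  80  81  80  80  81  80  81  80  81  81  80  81  81  79  57  43  36  38  38  39  62  81  82  82  82
297  72  80  81  81  81  81  80  80  81  81  81  81  81  81  81  81  82  82  83  82  64  38  40  42  41  41  47  78  83  84  84
299  68  81  82  81  82  82  81  82  82  82  82  83  83  83  84  83  84  82  83  84  71  43  42  43  41  41  43  74  84  84  83
301  59  83  84  83  83  83  84  84  83  83  83  83  88  90  95  99  99  96  95  90  80  50  42  42  41  42  47  77  84  84  84
303  51  80  84  84  84  83  84  83  84  84  84  89 109 113 106 107 107 106 103 100  92  67  47  43  42  48  70  84  84  85  84
305  35  53  77  83  83  83  83  83  84  85  91 101 107 107 108 108 107 106 103 102  98  90  76  67  67  75  82  83  83  84  83
307  32  33  54  80  83  82  83
[... 2212 characters left out ...]
  36  40  43  44  44  44  44  44  44  43  40  35  31  32  32
343  32  33  32  32  33  32  31  31  31  32  32  32  44  47  45  40  36  36  39  42  43  44  44  44  44  44  44  42  39  34  31
345  32  32  32  31  32  32  31  32  31  32  31  31  39  50  51  51  51  49  45  45  45  44  44  42  43  44  43  44  43  41  36
347  33  32  32  32  32  32  32  32  32  31  32  31  34  47  51  52  51  51  52  51  52  50  45  43  42  44  44  43  44  44  42
349  32  31  31  33  33  32  33  33  32  33  31  32  32  42  51  52  52  52  52  51  51  52  50  47  43  44  43  44  43  43  43
351  32  30  32  32  33  31  31  31  32  32  31  31  32  38  51  51  52  51  50  50  52  52  52  51  48  45  44  43  44  43  43
```

{"method": "apply_moves", "body": {"rows": [[0,0,0,0,-0.1,0],[0,0,0,0,-0.2,0],[0,0,0,0,-0.25,0],[0,0,0,0,-0.25,0]]}}

```text
clock: 14.38
tcp_pos: [0.4204, 0.1929, 0.2802]
orientation: [1.632, 2.283, -0.323]
contact_force: [-0.3, 0.2, 0.8]
grip_width: 0.0001
gripper_force: 0.0
```

```bash
python3 - <<'E'
from h import *
s=shot('wrist','w12.png'); print(s['eye'])
for t in('small_ball','large_ball'):
    for d in r.search_frame(s,t)[:3]: print(t,d['conf'],d['rect'])
c=proj(s,[.5724,.0221,.016]);print('floor',c,'rim',proj(s,[.5724,.0221,.058]),proj(s,[.5644,.0458,.058]))
g=cv2.cvtColor(s['pixels'],cv2.COLOR_RGB2GRAY);u,v=c.astype(int)
for y in range(v-24,min(v+36,420),2): print(y,*['%3d'%x for x in g[y,u-30:u+32:2]])
E
```

```text
[0.37882823 0.31482277 0.38212029]
small_ball 0.16 [336.5, 283.5, 22.7, 15.0]
large_ball 0.78 [338.3, 282.4, 17.5, 17.5]
floor [339.7079369  226.54806285] rim [343.73118543 246.84482121] [346.06304207 234.0760947 ]
202  87  87  87  87  87  87  88  87  87  88  88  88  88  88  88  88  88  88  88  81  57  60  63  62  59  79  89  88  88  88  89
204  88  87  88  88  87  88  88  88  88  88  88  88  88  88  89  88  88  89  88  85  60  60  62  63  59  71  87  88  88  88  89
206  87  87  87  86  87  86  87  87  87  87  87  88  87  88  87  88  88  87  87  86  66  58  61  62  59  63  86  88  87  88  88
208  84  84  84  84  84  85  85  85  84  85  86  85  85  86  86  86  86  86  87  86  72  57  60  62  61  57  80  88  87  88  87
210  86  87  86  86  86  86  85  87  87  86  87  87  87  87  88  88  88  88  88  88  80  57  61  61  59  56  75  88  89  90  89
212  88  88  88  88  88  88  88  89  88  88  89  88  89  92 100 119 124 119 117 109  94  63  51  45  42  41  60  87  89  89  90
214  89  89  89  89  88  89  89  89  89  88  89  91 102 121 129 133 134 133 131 128 120  80  39  40  43  42  43  76  
[... 2254 characters left out ...]
 149 151 152 151 151 149 148 137  67  35  36  58  66  37  57
252 155 157 158 159 158 158 157 156 153 177 162 122 129 136 141 145 148 150 151 151 151 149 148 134  54  35  35  70  59  35  66
254 172 173 173 173 173 172 171 168 167 166 175 150 128 133 139 143 147 150 151 151 150 150 148 118  45  35  40  74  50  39  72
256 174 173 173 173 173 172 171 169 167 165 165 186 169 139 139 143 148 149 150 152 151 150 155 103  36  35  46  74  43  45  72
258 173 173 173 173 173 173 174 172 170 167 166 168 177 172 177 167 154 148 150 160 176 182 182 101  35  35  53  68  38  53  67
260 155 154 152 151 152 154 154 154 154 152 160 166 166 166 168 175 169 170 171 180 183 174 168  92  38  37  61  61  36  63  62
```

{"method": "apply_moves", "body": {"rows": [[-0.24,0,0.1,0,0,0],[-0.48,0,0.195,0,0,0],[-0.48,0,0.195,0,0,0],[-0.48,0,0.195,0,0,0]]}}

```text
clock: 15.02
tcp_pos: [0.462, 0.0675, 0.2816]
orientation: [1.637, 2.277, -0.324]
contact_force: [-0.3, 0.8, -1.0]
grip_width: 0.0001
gripper_force: 0.0
```

```bash
python3 - <<'E'
from h import *
s=shot('wrist','w13.png'); print(s['eye'])
for t in('small_ball','large_ball'):
    for d in r.search_frame(s,t)[:3]: print(t,d['conf'],d['rect'])
c=proj(s,[.5724,.0221,.016]);print('floor',c,'rim',proj(s,[.5724,.0221,.058]),proj(s,[.5644,.0458,.058]))
g=cv2.cvtColor(s['pixels'],cv2.COLOR_RGB2GRAY);u,v=c.astype(int)
for y in range(v-20,min(v+40,420),2): print(y,*['%3d'%x for x in g[y,u-30:u+32:2]])
E
```

```text
[0.42082389 0.18976392 0.38330969]
large_ball 0.59 [352.9, 194.4, 29.0, 26.3]
floor [352.79796461 147.50169427] rim [358.85779745 165.72838049] [362.28298775 146.4355262 ]
127  89  88  89  89  89  89  88  89  89  88  89  89  89  90  90  92  97 101  99  99  93  90  90  91  90  89  89  89  89  90  85
129  90  91  90  90  90  90  90  90  91  90  91  90  91  98 121 124 130 136 134 132 122 110  96  91  90  91  91  90  91  91  79
131  91  91  91  91  91  91  90  91  90  90  91  93 112 128 135 136 136 136 135 133 131 127 118  99  90  91  90  90  90  90  70
133  91  90  90  90  90  91  90  91  90  91  97 115 130 133 135 136 135 136 135 133 131 128 125 115  99  91  90  90  90  89  62
135  89  89  89  89  88  89  88  88  88  94 117 127 130 133 134 135 135 136 134 133 132 130 126 121 111  93  88  89  89  86  51
137  90  89  89  90  90  89  90  90  91 108 122 126 131 132 134 133 134 135 133 132 132 130 128 124 118 105  90  90  89  84  42
139  90  90  90  90  90  90  90  89  97 114 121 125 128 130 132 134 134 134 134 133 133 131 129 126 121 114  97  91  91  79  38
141  88  88  88  88  87  88  88 
[... 2211 characters left out ...]
 150 152 153 154 154 154 152 150 148 148 146 143 153 177 126
177 135 135 136 136 136 136 136 137 137 136 128 122 128 134 140 143 145 148 149 149 146 140 138 137 134 134 134 134 142 136 114
179 137 137 137 137 137 138 137 137 135 108  89  84  82  86  88  91  92  96  97  96  94  85  83  81  81  82  82  82  82  83  83
181 159 158 154 151 149 146 143 143 137  82  63  63  63  63  64  63  64  64  63  64  64  64  65  64  64  64  64  64  64  65  65
183 167 167 171 171 172 172 172 171 165  99  69  68  69  70  69  70  70  70  70  70  70  71  70  70  71  71  72  72  71  72  72
185 138 139 140 142 143 146 148 151 149 110  88  90  88  88  90  90  90  90  91  90  91  90  90  90  90  90  90  90  91  91  91
```

{"method": "apply_moves", "body": {"rows": [[-0.15,0,0.06,0,0,0],[-0.28,0,0.11,0,0,0],[-0.28,0,0.11,0,0,0]]}}

```text
clock: 15.55
tcp_pos: [0.4861, -0.0042, 0.2824]
orientation: [1.636, 2.278, -0.326]
contact_force: [0.0, 0.2, -0.2]
grip_width: -0.0002
gripper_force: 0.0
```

```bash
cat > lk.py <<'E'
from h import *
import sys
s=shot('wrist',sys.argv[1]); print(s['eye'])
for t in('small_ball','large_ball'):
    for d in r.search_frame(s,t)[:3]: print(t,d['conf'],d['rect'])
c=proj(s,[.5724,.0221,.016]);print('floor',c,'rim',proj(s,[.5724,.0221,.058]),proj(s,[.5644,.0458,.058]))
g=cv2.cvtColor(s['pixels'],cv2.COLOR_RGB2GRAY);u,v=c.astype(int)
for y in range(max(0,v-26),v+30,2): print(y,*['%3d'%x for x in g[y,u-26:u+36:2]])
E
python3 lk.py w14.png
```

```text
[0.44503487 0.11816614 0.38403943]
large_ball 0.75 [362.8, 119.8, 32.6, 31.4]
floor [362.68424921  86.20255391] rim [370.50614108 101.23728039] [375.06896693  75.70093176]
60  82  81  81  81  81  82  81  82  81  82  82  83  82  83  82  83  83  83  83  82  83  83  82  83  83  83  82  83  83  83  83
62  83  84  83  83  83  84  84  84  83  84  84  84  85  89  94  98 100  99  92  89  85  85  84  85  85  84  84  84  84  84  81
64  84  84  84  83  84  84  84  84  84  84  85  94 108 119 124 125 125 123 120 116 104  89  84  84  84  84  84  84  84  85  78
66  85  84  85  85  84  84  85  84  85  89 107 119 125 126 126 126 126 124 124 121 119 108  92  85  85  84  84  84  83  85  74
68  84  84  84  84  84  85  84  84  91 111 122 124 125 125 125 126 126 125 124 123 120 118 110  94  85  85  85  84  84  84  65
70  84  84  84  84  84  84  85  92 112 119 122 123 124 125 125 124 124 125 124 124 123 122 118 112  96  84  83  83  82  82  56
72  82  82  82  82  82  82  86 107 117 119 120 122 124 124 125 125 126 133 141 157 171 171 172 171 152 122 100  84  83  80  48
74  84  85  84  84  84  84  98 111 115 
[... 1935 characters left out ...]
  82  73  71  70  66  66  65  65  65  65  65  65  65  65  64
106 144 143 139 140 138 136 135  94  59  63  63  63  64  64  65  64  64  64  63  64  65  65  65  64  65  65  65  65  65  66  65
108 160 160 161 160 161 162 160 115  70  80  80  81  81  81  82  82  82  82  83  83  83  83  83  83  82  83  83  84  83  83  83
110 130 133 135 135 137 139 138 125  88  87  86  87  87  86  86  87  86  86  86  90  91  91  90  90  90  91  90  89  88  90  94
112 128 129 129 128 129 129 129 127 120 119 117 113 115 115 115 115 115 116 117 120 121 121 121 121 121 121 121 121 122 122 127
114 136 137 138 137 138 139 139 139 139 138 138 136 136 136 136 137 137 138 138 137 138 137 139 139 139 140 141 141 141 141 142
```

{"method": "apply_moves", "body": {"rows": [[0.1,0.15,-0.04,0,0,0],[0.19,0.27,-0.07,0,0,0],[0.19,0.27,-0.07,0,0,0]]}}

```text
clock: 16.08
tcp_pos: [0.5341, 0.0717, 0.2801]
orientation: [1.627, 2.287, -0.32]
contact_force: [-1.0, -1.1, 0.2]
grip_width: 0.0003
gripper_force: 0.0
```

```bash
python3 lk.py w15.png
```

```text
[0.49190728 0.19332412 0.38211853]
small_ball 0.48 [247.9, 170.1, 108.1, 87.6]
large_ball 0.59 [280.9, 180.4, 30.1, 24.6]
floor [297.2102978  134.96084121] rim [298.64520374 152.65948458] [299.65711483 132.01951164]
108  84  83  84  84  84  84  84  84  84  84  84  84  85  86  86  85  80  41  34  34  34  60  58  38  34  49  65  40  36  42  66
110  86  86  86  85  86  86  86  86  87  87  87  87  87  87  87  87  81  42  35  35  37  74  68  37  34  60  80  42  35  49  81
112  85  85  85  86  86  86  86  86  86  86  86  87  86  87  87  87  81  40  34  35  38  75  66  36  37  66  75  40  35  52  81
114  87  87  87  88  88  88  89  88  89  88  89  90  94  97 100 104  91  41  34  35  39  76  63  36  35  68  72  39  34  55  81
116  88  89  89  88  88  88  88  88  88  89  98 114 125 130 131 131 107  42  35  35  41  78  63  35  36  74  67  37  34  62  77
118  88  88  88  88  88  87  88  88  90 109 126 131 132 133 132 132 108  43  35  34  43  78  59  36  36  75  67  36  35  66  75
120  89  88  88  89  88  88  88  92 111 127 131 132 132 132 132 131 107  42  35  35  45  80  57  35  39  76  64  35 
[... 1999 characters left out ...]
 154 154 153 150 148 146 136  92  89  89  89  88  90  89  86
154  89  88  96 176 148 100 109 119 126 132 137 142 146 149 151 153 152 153 152 150 149 146 135  88  88  89  89  88  90  90  85
156  96  90  90 175 151 102 111 119 125 132 137 141 145 148 150 151 151 152 151 150 147 146 135  88  88  89  90  88  90  89  88
158 127 101  89 156 183 113 113 120 126 133 138 142 145 149 150 151 151 151 151 149 148 146 135  87  88  89  90  88  90  89  85
160 132 102  88 108 186 147 114 120 127 133 137 141 144 147 148 149 150 151 150 150 149 146 129  88  88  90  89  88  90  88  82
162 127  97  86  86 149 173 117 117 122 128 133 133 134 134 132 132 133 133 132 132 132 132 116  88  88  90  89  88  90  88  81
```

```bash
python3 - <<'E'
from h import *
s=shot('wrist')
for z in(.008,.012,.02):
    e=atz(s,(289,136.5),z)[:2]-[.5066,-.0013]; c,n=np.cos(.3255),np.sin(.3255)
    print(z,e@[c,n],e@[-n,c])
b=atz(s,(293,145),.01)[:2]
o=r.get_obs();print(o['clock'],o['contact_force'])
E
```

```text
0.008 0.05691125648767895 -0.010286787434016747
0.012 0.05680073517751612 -0.008192413907984544
0.02 0.05657969255719045 -0.004003666855920118
16.275 [-0.06984602 -0.95508976  0.26063946]
```

```bash
python3 -c "
from bench import r
print(r.hand_in())"
```

```text
the job is handed in; nothing more can be done
None
```

The job is handed in: I turned the dial to the middle hole and tipped the tray once. It sprang back with the large ball in the outlet, and pixel values from the last wrist pictures put the small ball against the inside wall of the cup (my 10 picture views were used up, and the networks did not pick it out there).

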